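Roll the tablet jar under the magnifier

ROBOT

A 6-joint arm with a two-finger parallel gripper is mounted at the origin on the work surface. World frame = base frame: x ahead of the robot, y to its left, z up, the work surface at z = 0. Lengths are in m, angles in rad, forces in N, time in s.
With the tool pointing down it reaches from about 0.275 to 0.725 m from the base axis. Payload 15.9 kg.
Tool frame: the origin (TCP) lies at the very end of the fingers, on their centre line; the grasp point (between the pads) lies 19 mm behind it (env.tcp_to_grasp is the distance from the TCP to the grasp point, in m); z points along the fingers, y is the direction in which the jaws open and shut (so a half turn about z gives the same grasp; the last joint's range is limited). The gripper opens to 85 mm and grips with 20 to 120 N. Pads are 22 mm wide; open, the fingers measure 114 mm over their backs; the gripper's body (76 mm by 85 mm) begins 54 mm behind the grasp point. The pads swing forward as they close: fully open they stand 13 mm farther back than shut.
Start: joints at [-1.195, 0.213, -0.034, 1.323, 0, 1.571], TCP at [0.184, -0.465, 0.231] pointing down, gripper open.
Joint ranges: [-2.98, 2.98], [-0.74, 1.72], [-1.14, 1.35], [-2.1, 2.04], [-1.57, 1.44], [-3.14, 3.14]. Speed limits (rad/s): [1.89, 1.89, 2.39, 2.57, 3.14, 3.14].

INTERFACE

Orientations are given as a rotation vector (axis times angle).
In Python, from workcell import env gives the robot as it stands.
- The arm moves only by the tool play_rows, never from a script. Its argument "rows" is a list of rows, each a list of 7 numbers: the shift along the tool's x, y, z in cm, then the turn, a rotation vector about the tool's x, y, z in degrees, then the opening in per cent of the stroke, from 0 (shut) to 100 (fully open). In form: [[dx, dy, dz, rx, ry, rz, claw], ...]. A call has 1 to 12 rows; each row is the pose to reach, as a shift and turn from the pose measured when the call began, along the tool's axes at that moment; what a row does not reach only later rows make up. A row lasts 1/8 s, in which the tool goes at most 62.5 mm and 10.7 degrees, less where a joint would pass 70% of its speed; a pose out of reach is approached as far as the arm can. A call with a gripper value outside its range is refused whole. The fingers move at their own pace and stop on an object; "grip_force" is the grip in N (left out, the last holds). Time passes only in rows, so rows that repeat a pose let the fingers close. It gives the time, the measured TCP pose, the force and the opening at its end, in the units of the state.
- env.get_obs(): the state, without advancing time (a new reading comes with each control period).
- env.camera(name): name is "side" or "top" or "wrist"; returns (picture, depth): 384x512x3 uint8, blue, green, red; 384x512 float32, m along the optical axis (not along the pixel's ray), 0 where there is no reading.
- env.camera_params(name): a dict with "mtx" (3x3 intrinsics, pixels), "eye" and "attitude" of the camera in the world. Camera axes: x right, y down, z forward; pixel columns grow to the right and rows downward; lengths in m; the calibration is good to about 2 mm. The wrist camera is an equidistant fisheye: a pixel r from the principal point sees the ray r / f radians off the axis. A picture is of the moment at which its call begins: read the wrist's pose just before it. camera_params takes no time and is no camera call; for the wrist camera it gives the pose at the moment of the call.
- env.job_done(): hands the job in, once; it reports no verdict.
The state is a dict: "time": time; "joint_positions": joint angles; "qvel": joint speeds; "tau": joint torques, N m; "ee_pos": TCP position; "ee_rot": TCP orientation; "wrist_force": force on the tool from outside, world axes, zero at the start; "wrist_torque": the same for the moment, N m; "width": opening from 0.0 (shut) to 1.0 (fully open).
Only numpy, scipy, OpenCV 4.12 (cv2) and the standard library are available. Lean on these libraries where they do the work, as an engineer would, in place of code of your own. Each camera call takes 0.05 s, during which the arm holds its last target. There are 200 camera calls.

TASK

The small print on the paper band of the amber jar that lies on its side has to be read: with the fingertips on top of the jar, roll it along until the band is centred under the lens of the stand magnifier, and leave it lying there, still. Do not shove it from behind or pick it up, and leave the magnifier and everything else where they are.

Things in the scene. Friction and masses are not known exactly. Their poses are not given: they have to be found in the camera images.
- jar: closed amber jar lying on its side, 110 to 220 g: body 44 mm diameter, 144 mm long, black cap 40 mm diameter, 22 mm long. Origin on its axis, 22 mm above the table, 78 mm from the base end, within 5 mm of the centre of mass; y along the jar to the cap, x and z turn as it rolls. Half full of tablets: rolls stiffly, stops soon. Pushed by the top it moves half as far as the fingertip
- jar_band (a point): middle of the white paper band (24 mm wide, right round the jar, next to the cap), on the jar's axis 54 mm from its origin towards the cap
- jar_seam (a point): the pasted overlap of the paper band, a thin brownish stripe on the jar's skin 22 mm from the axis; at the start it faces away from the magnifier, level with the axis, so it comes over the top after a quarter turn of rolling
- magnifier: compact white plastic stand magnifier, loose, 300 g. Origin on the table below the lens centre; z up, y from lens to foot: foot 66 x 74 mm, 14 mm high, centred 95 mm along y, pillar and arm up to 68 mm high. x is the way the jar has to roll: it starts 60 to 125 mm off on the -x side, about parallel to y, cap to the foot's side
- lens (a point): centre of the magnifier's lens, 64 mm above the table; lens 54 mm across in a white ring 62 mm outside, ring 60 to 68 mm above the table, open below so that the jar passes under it
- scraper: steel tongue scraper, loose, an open U 52 x 145 mm lying flat 5 mm high beyond the magnifier; origin under its centre; bystander
- pill_box: green plastic pill box with latch, loose, 60 x 92 mm, 28 mm high, beyond the base end of the jar; origin under its centre; bystander
- short_jar: short closed amber jar standing upright, loose, 47 mm diameter, 48 mm high, beside the cap end of the lying jar; origin under its centre; bystander
- thermometer: white digital thermometer, loose, 20 x 125 mm, 12 mm high, lying on the robot's side of the jar; origin under its centre; bystander
- floss_case: white floss case, loose, 46 x 52 mm, 18 mm high, far to the left; origin under its centre; bystander
- rack: clear plastic slotted rack, fixed, 85 x 146 mm, 59 mm high, far to the right; origin under its centre; bystander
- inhaler: yellow inhaler, loose, standing 82 mm high in the rack's middle slot; origin under its centre; bystander
Mind the look-alikes: they are no part of the job. Of the things that look like the jar, the smaller one is meant.

How it is judged:
On the way:
1. the jar has rolled, not skidded: the seam of its band comes over the top (height (world z) of jar_seam above 0.039 m), for 0.02 s.
At the end, for the whole second after the job is handed in: the middle of the jar's paper band lies within 12 mm (seen from above) of the middle of the lens, so that the whole width of the band is seen through it; the jar lies on the table at rest, the magnifier stands on its foot (horizontal distance between jar_band and lens below 0.012 m and height (world z) of jar below 0.026 m and angle between jar's own y axis and vertical between 1.48 and 1.66 rad and linear speed of jar below 0.01 m/s and angular speed of jar below 0.2 rad/s and angle between magnifier's own z axis and vertical below 0.05 rad); the robot touches nothing.
It fails at once if the jar is lifted (by more than 8 mm) (height (world z) of jar above 0.03 m).
It fails at once if the jar is touched from behind or straddled instead of on its top (touching it with the grasp point, about 19 mm behind the fingertips, less than 50 mm above the table) (height (world z) of the grasp point below 0.05 m and contact force between any of the fingers, the arm and jar above 0.5 N).
It fails at once if the magnifier is moved by more than 8 mm (distance of magnifier from where it was at the start of the episode above 0.008 m).
It fails at once if a bystander is moved by more than 15 mm (distance of any of scraper, pill_box, short_jar, thermometer, floss_case, inhaler from where it was at the start of the episode above 0.015 m).
It also fails if it takes over 54 s, if anything falls off the work surface, if the arm or the gripper's body presses on something with over 40 N, if the wrist force passes 120 N, or if a joint passes its speed limit or range.

## Working session

There is one attempt and no reset: what is moved stays moved. The work goes in short steps, Python scripts to look and compute and a tool call to move; the robot and the scene stay as the last step left them, time stands still between calls to the robot, and variables do not carry over. Pictures are saved under pics/ and viewed, about 8 in all and at most 12, crops included, and the job is handed in when it is done.

Besides the shell and the picture viewer there is one more tool, called after "Call:" by a JSON object that holds its "op" and its "data". play_rows: Moves the arm, as the interface text tells. Its arguments: {"type":"object","properties":{"rows":{"type":"array"},"grip_force":{"type":"number"}},"required":["rows"]}

```bash
mkdir -p pics; ls
python3 - <<'E'
from workcell import env
import cv2,numpy as np
for n in("top","side"):
    p,d=env.camera(n); cv2.imwrite(f"pics/{n}0.png",p); np.save(f"pics/{n}0.npy",d); c=env.camera_params(n); print(n,c)
o=env.get_obs();print(o)
E
```

```text
pics
top {'mtx': array([[445.80444566,   0.        , 260.47980924],
       [  0.        , 445.80444566, 198.99779016],
       [  0.        ,   0.        ,   1.        ]]), 'eye': array([ 0.37973326, -0.01951056,  1.37474482]), 'attitude': array([-2.13393605,  2.15996365, -0.18898443])}
side {'mtx': array([[498.62524323,   0.        , 260.55202244],
       [  0.        , 498.62524323, 192.30556935],
       [  0.        ,   0.        ,   1.        ]]), 'eye': array([ 0.48851471, -1.22217047,  1.37642384]), 'attitude': array([-2.39480373,  0.12824496, -0.0278409 ])}
{'time': 0.1, 'joint_positions': array([-1.19496707e+00,  2.13322209e-01, -3.49797567e-02,  1.32351711e+00,
        1.27307401e-05,  1.57079155e+00]), 'qvel': array([-0.00205484, -0.00075117,  0.00155418,  0.00038815, -0.00102132,
       -0.0006753 ]), 'tau': array([ 1.99859081e-03, -6.87245679e+01,  4.87806487e+01,  1.21285257e-02,
        3.95073755e-05, -2.79871512e-05]), 'ee_pos': array([ 0.1834119 , -0.46481176,  0.23086461]), 'ee_rot': array([-3.08529707e+00, -5.86702143e-01,  2.80376475e-04]), 'wrist_force': array([ 0.69945145, -0.12289659,  0.74892148]), 'wrist_torque': array([ 0.00100422, -0.01177134,  0.01348374]), 'width': 1.0009817410371176}
```

View pics/top0.png

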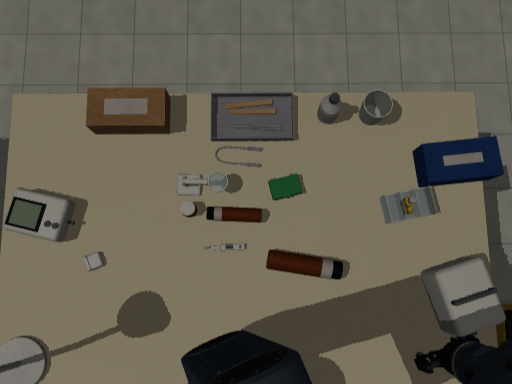

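View pics/side0.png

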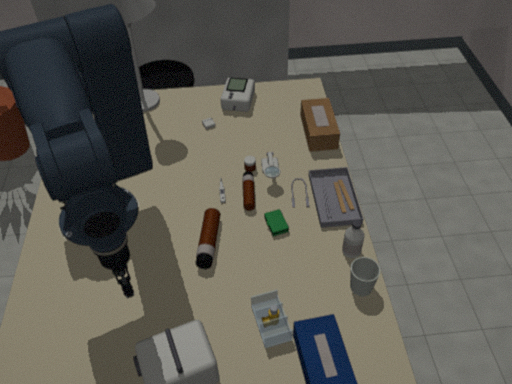

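The top view shows the jar at (208–262, 214) with its cap to the left, and the lens at (218,182) with the foot at (189,184). The look-alike large jar is at (305,264). Now I'll measure the jar and lens.

```bash
cat > h.py <<'E'
import numpy as np,cv2
from scipy.spatial.transform import Rotation as R
def cast(c,uv,z):
    uv=np.atleast_2d(uv).astype(float); k=c['mtx']
    d=np.c_[(uv-k[[0,1],[2,2]])/k[0,0],np.ones(len(uv))]@R.from_rotvec(c['attitude']).as_matrix().T
    return c['eye']+d*((z-c['eye'][2])/d[:,2])[:,None]
def proj(c,P):
    q=(np.atleast_2d(P)-c['eye'])@R.from_rotvec(c['attitude']).as_matrix()
    return q[:,:2]/q[:,2:]*c['mtx'][0,0]+c['mtx'][[0,1],[2,2]]
E
python3 - <<'E'
from h import *
from workcell import env
for n,(x0,y0,x1,y1) in {"top":(170,140,310,260),"side":(205,140,325,245)}.items():
    p=cv2.imread(f"pics/{n}0.png"); c=env.camera_params(n)
    cv2.imwrite(f"pics/{n}0c.png",cv2.resize(p[y0:y1,x0:x1],None,fx=5,fy=5,interpolation=cv2.INTER_CUBIC))
    hsv=cv2.cvtColor(p,cv2.COLOR_BGR2HSV)
    m=((hsv[...,0]<12)|(hsv[...,0]>172))&(hsv[...,1]>150)&(hsv[...,2]>40)
    N,l,s,ce=cv2.connectedComponentsWithStats(m.astype(np.uint8))
    for i in range(1,N):
        if s[i,4]>150: 
            pts=np.argwhere(l==i)[:,::-1]; r=cv2.minAreaRect(pts.astype(np.float32)); b=cv2.boxPoints(r)
            print(n,s[i],ce[i],r,"\n",cast(c,b,0.022)[:,:2].round(4))
E
```

```text
top [222 208  40  14 420] [241.15952381 214.56190476] ((241.34048461914062, 215.05255126953125), (39.48545837402344, 11.789496421813965), 3.5763344764709473) 
 [[ 0.5328  0.0756]
 [ 0.569   0.0734]
 [ 0.56   -0.0471]
 [ 0.5239 -0.0443]]
top [267 253  56  24 780] [294.56025641 263.85      ] ((294.3800048828125, 264.34002685546875), (54.3057975769043, 16.404876708984375), 8.130102157592773) 
 [[ 0.3838 -0.0594]
 [ 0.4321 -0.0672]
 [ 0.407  -0.2289]
 [ 0.3589 -0.2202]]
side [   0   87   29   73 1042] [ 10.14683301 125.59788868] ((14.0, 123.0), (72.0, 28.0), 90.0) 
 [[-0.5436  0.8196]
 [-0.4128  0.8034]
 [-0.3082  0.3045]
 [-0.4201  0.3177]]
side [244 181  10  25 169] [248.31360947 192.74556213] ((248.5, 193.0), (24.0, 9.0), 90.0) 
 [[ 0.5359  0.0839]
 [ 0.5697  0.0799]
 [ 0.5588 -0.0397]
 [ 0.5265 -0.036 ]]
side [200 209  19  37 317] [209.39747634 226.0977918 ] ((209.4413299560547, 226.39120483398438), (14.735152244567871, 35.75004959106445), 8.53076457977295) 
 [[ 0.3635 -0.1888]
 [ 0.3853 -0.0323]
 [ 0.4371 -0.0487]
 [ 0.4122 -0.2036]]
```

View pics/top0c.png

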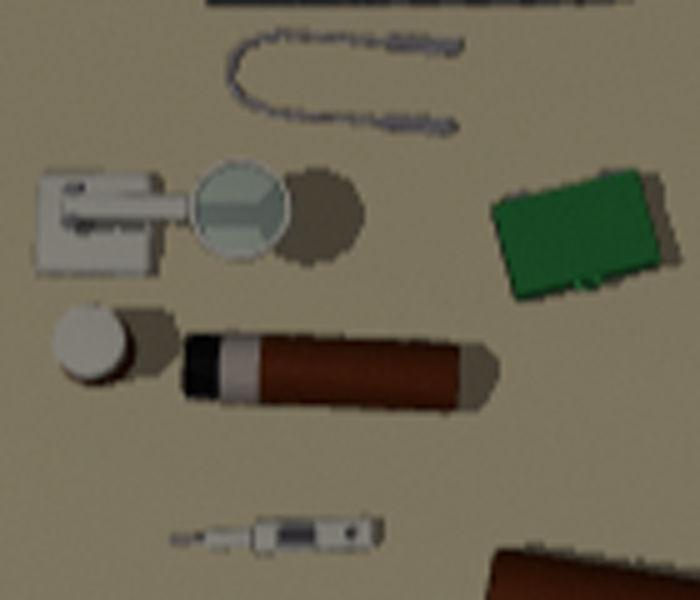

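View pics/side0c.png

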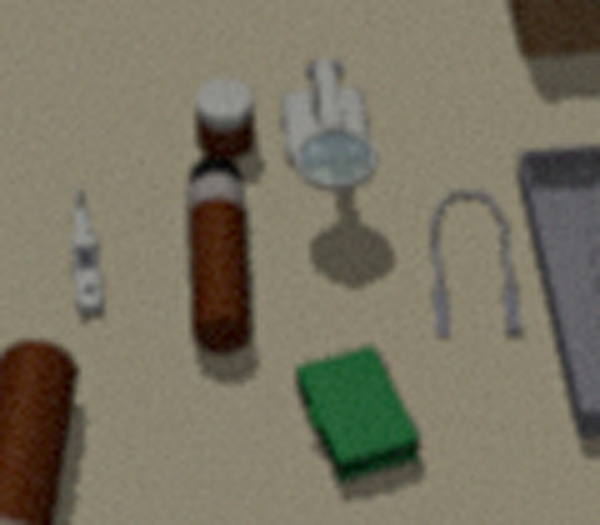

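The crops are clear. In the top crop the lens centre is at (241,209), the band at (240,366), the base end at (459,377) and the foot centre at about (97,222). In the side crop the lens is at (338,158) and the band at (217,187).

Run:
```python
from h import *
from workcell import env
c=env.camera_params("top"); s=env.camera_params("side")
f=lambda u,o:(np.array(u)+.5)/5-.5+np.array(o)
T=(170,140);S=(205,140)
print("lens top",cast(c,f((241,209),T),.067),"side",cast(s,f((338,158),S),.067))
print("foot",cast(c,f((97,222),T),.014))
for nm,u in dict(bandtop=(240,335.5),bandbot=(240,403),capT=(202,335),capend=(184,366),baseT=(455,344.5),baseB=(455,411)).items():
    print(nm,cast(c,f(u,T),.022).round(4))
print("band side",cast(s,f((217,187),S),.036), "thermo",cast(c,f((275,535),T),.01),"short",cast(c,f((90,343),T),.048))
o=env.get_obs(); print(R.from_rotvec(o['ee_rot']).as_matrix().round(3))
d=np.load("pics/top0.npy"); print(d[181,218],d[213,218])
```

```text
lens top [[0.64277921 0.08284873 0.067     ]] side [[0.64231441 0.0786559  0.067     ]]
foot [[0.64612918 0.17612152 0.014     ]]
bandtop [[0.5729 0.0869 0.022 ]]
bandbot [[0.5314 0.0868 0.022 ]]
capT [[0.5735 0.1101 0.022 ]]
capend [[0.5545 0.121  0.022 ]]
baseT [[ 0.5659 -0.0447  0.022 ]]
baseB [[ 0.525  -0.0441  0.022 ]]
band side [[0.55201684 0.08944213 0.036     ]] thermo [[0.45173255 0.06630711 0.01      ]] short [[0.56568284 0.17454738 0.048     ]]
[[ 0.93   0.367 -0.   ]
 [ 0.367 -0.93   0.001]
 [ 0.    -0.001 -1.   ]]
1.3308437 1.3339511
```

Measured positions: band ≈ (0.552, 0.087), lens ≈ (0.6425, 0.081), jar axis yawed about 2.9°. Natural rolling of about 91 mm therefore brings the band under the lens. I'll approach above the jar with the jaws along its axis, and print joints partway to check the last joint's range.

```bash
cat >> h.py <<'E'
def shift(o,P,yaw=None):
    """tool-frame shift (cm) and turn about tool z (deg) to bring TCP to P, tool y at world angle yaw (deg)"""
    M=R.from_rotvec(o['ee_rot']).as_matrix(); t=(M.T@(np.array(P)-o['ee_pos'])*100).round(2)
    y=np.degrees(np.arctan2(M[1,1],M[0,1]))
    return t, None if yaw is None else round(-(yaw-y),2), (np.degrees(R.from_matrix(M).as_rotvec()).round(2))
E
python3 - <<'E'
from h import *
from workcell import env
o=env.get_obs(); print(shift(o,(0.538,0.013,0.13),87.1))
E
```

```text
(array([ 50.52, -31.42,  10.12]), np.float64(-155.57), array([-1.7677e+02, -3.3620e+01,  2.0000e-02]))
```

Call:
{"op": "play_rows", "data": {"rows": [[0, 0, 0, 0, 0, -10, 30], [0, 0, 0, 0, 0, -20, 30]]}}

```text
time: 0.35
ee_pos: [0.1834, -0.4646, 0.2306]
ee_rot: [-2.933, -1.122, -0.0]
wrist_force: [0.0, 0.4, -0.4]
width: 0.6
```

Run:
```python
from h import *
from workcell import env
o=env.get_obs(); print(o['joint_positions'],shift(o,(0.538,0.013,0.13),87.1))
```

```text
[-1.19495303e+00  2.13591289e-01 -3.53976847e-02  1.32349107e+00
  2.44343175e-05  1.21606999e+00] (array([ 58.28, -11.89,  10.11]), np.float64(-135.24), array([-168.03,  -64.26,   -0.  ]))
```

Call:
{"op": "play_rows", "data": {"rows": [[4.8, -1, 0.6, 0, 0, -10, 30], [9.7, -2, 1.2, 0, 0, -20, 30], [14.6, -3, 1.8, 0, 0, -30, 30], [19.4, -4, 2.4, 0, 0, -40, 30], [24.3, -5, 3, 0, 0, -50, 30], [29.1, -6, 3.6, 0, 0, -60, 30], [34, -7, 4.2, 0, 0, -70, 30], [38.9, -7.9, 4.8, 0, 0, -80, 30], [43.7, -8.9, 5.4, 0, 0, -90, 30], [48.6, -9.9, 6.6, 0, 0, -100, 30], [53.4, -10.9, 8.4, 0, 0, -110, 30], [58.3, -11.9, 9.6, 0, 0, -120, 30]]}}

```text
time: 1.85
ee_pos: [0.5384, 0.0147, 0.1341]
ee_rot: [-0.486, -3.102, -0.002]
wrist_force: [-0.1, -1.6, 0.5]
width: 0.301
```

Run:
```python
from h import *
from workcell import env
o=env.get_obs(); print(o['ee_pos'],o['joint_positions'],o['wrist_force'],shift(o,(0.538,0.013,0.09),87.1))
```

```text
[0.5384392  0.01467547 0.13407763] [ 0.02634011  0.3297707  -0.12724934  1.11533153  0.00155093  0.33708001] [-0.13217041 -1.5826856   0.50358616] (array([-0.02, -0.18,  4.41]), np.float64(-14.9), array([-2.7840e+01, -1.7773e+02, -1.1000e-01]))
```

Call:
{"op": "play_rows", "data": {"rows": [[0, -0.1, 1.5, 0, 0, -7, 30], [0, -0.2, 3, 0, 0, -15, 30], [0, -0.2, 4.4, 0, 0, -15, 30], [0, -0.2, 4.4, 0, 0, -15, 30]]}}

```text
time: 2.35
ee_pos: [0.5369, 0.0127, 0.0891]
ee_rot: [-0.082, -3.137, -0.002]
wrist_force: [0.2, -0.7, 1.4]
width: 0.296
```

Run:
```python
from h import *
from workcell import env
o=env.get_obs(); print(o['ee_pos'],o['wrist_force'],R.from_rotvec(o['ee_rot']).as_matrix().round(3),shift(o,(0.538,0.013,0.09),87.1))
for n,(x0,y0,x1,y1) in {"wrist":(0,0,512,384),"side":(205,120,325,225)}.items():
    c=env.camera_params(n);p,d=env.camera(n);k=1 if n=="wrist" else 5
    cv2.imwrite(f"pics/{n}1.png",cv2.resize(p[y0:y1,x0:x1],None,fx=k,fy=k,interpolation=cv2.INTER_CUBIC)); 
    if k==1: print(c)
```

```text
[0.5369464  0.01271119 0.08911112] [ 0.18161039 -0.7428341   1.41018555] [[-0.999  0.052 -0.004]
 [ 0.052  0.999  0.001]
 [ 0.004  0.001 -1.   ]] (array([-0.1 ,  0.03, -0.09]), np.float64(-0.1), array([-4.7100e+00, -1.7973e+02, -1.2000e-01]))
{'mtx': array([[297.31863964,   0.        , 255.67456421],
       [  0.        , 297.31863964, 189.84170131],
       [  0.        ,   0.        ,   1.        ]]), 'eye': array([0.47122171, 0.01572772, 0.2331438 ]), 'attitude': array([2.13311059, 2.02280906, 0.26926553])}
```

View pics/wrist1.png

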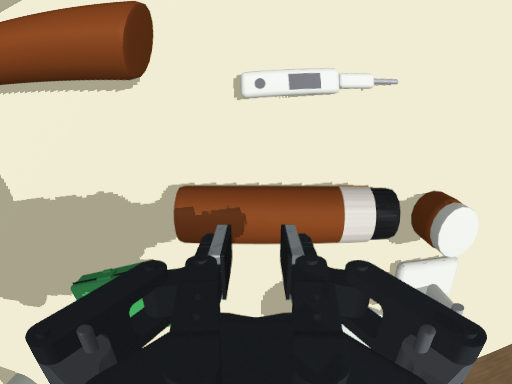

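The wrist view shows the fingers over the jar body at (220,250) and (292,250), band at (358,214), seam not visible yet (it should be on the robot side). The band's near edge looks clear of the fingers. Next I descend slightly behind the top.

Call:
{"op": "play_rows", "data": {"rows": [[-0.3, -0.5, 2, 0, 0, 0, 30], [-0.3, -0.5, 3.8, 0, 0, 0, 30], [-0.3, -0.5, 4.1, 0, 0, 0, 30], [-0.3, -0.5, 4.1, 0, 0, 0, 30]]}}

```text
time: 2.95
ee_pos: [0.5409, 0.0076, 0.0501]
ee_rot: [-0.082, -3.14, -0.002]
wrist_force: [0.0, -0.8, 0.2]
width: 0.296
```

Call:
{"op": "play_rows", "data": {"rows": [[0, 0, 0.1, 0, 0, 0, 30], [0, 0, 0.2, 0, 0, 0, 30], [0, 0, 0.3, 0, 0, 0, 30], [0, 0, 0.3, 0, 0, 0, 30]]}}

```text
time: 3.45
ee_pos: [0.5408, 0.0077, 0.0471]
ee_rot: [-0.082, -3.14, -0.002]
wrist_force: [1.0, -0.2, 0.1]
width: 0.3
```

Call:
{"op": "play_rows", "data": {"rows": [[0, 0, 0.1, 0, 0, 0, 30], [0, 0, 0.2, 0, 0, 0, 30], [0, 0, 0.3, 0, 0, 0, 30], [0, 0, 0.3, 0, 0, 0, 30]]}}

```text
time: 3.95
ee_pos: [0.5408, 0.0076, 0.044]
ee_rot: [-0.082, -3.14, -0.002]
wrist_force: [1.2, -0.5, 0.1]
width: 0.296
```

Call:
{"op": "play_rows", "data": {"rows": [[0, 0, 0.1, 0, 0, 0, 30], [0, 0, 0.15, 0, 0, 0, 30], [0, 0, 0.15, 0, 0, 0, 30]]}}

```text
time: 4.32
ee_pos: [0.542, 0.0076, 0.0436]
ee_rot: [0.082, 3.139, 0.002]
wrist_force: [-0.2, -0.7, 12.7]
width: 0.296
```

Call:
{"op": "play_rows", "data": {"rows": [[-0.3, 0, 0.08, 0, 0, 0, 30], [-0.8, 0, 0.08, 0, 0, 0, 30], [-1.3, 0, 0.08, 0, 0, 0, 30], [-1.8, 0, 0.07, 0, 0, 0, 30], [-2.3, 0, 0.07, 0, 0, 0, 30], [-2.8, 0, 0.07, 0, 0, 0, 30], [-3, 0, 0.07, 0, 0, 0, 30], [-3, 0, 0.07, 0, 0, 0, 30]]}}

```text
time: 5.32
ee_pos: [0.5727, 0.0059, 0.0434]
ee_rot: [0.082, 3.138, 0.002]
wrist_force: [0.5, -0.7, 5.8]
width: 0.297
```

```bash
cat > look.py <<'E'
from h import *
from workcell import env
import sys
o=env.get_obs(); print(o['ee_pos'],o['wrist_force'])
c=env.camera_params("wrist");p,d=env.camera("wrist"); cv2.imwrite(f"pics/w{sys.argv[1]}.png",p)
h=cv2.cvtColor(p,cv2.COLOR_BGR2HSV)
def fcast(uv,z):
    v=np.atleast_2d(uv)-c['mtx'][[0,1],[2,2]]; r=np.linalg.norm(v,axis=1)+1e-9; a=r/c['mtx'][0,0]
    w=np.c_[v/r[:,None]*np.sin(a)[:,None],np.cos(a)]@R.from_rotvec(c['attitude']).as_matrix().T
    return c['eye']+w*((z-c['eye'][2])/w[:,2])[:,None]
m=((h[...,0]<14)&(h[...,1]>170)&(h[...,2]>60)).astype(np.uint8)
N,l,s,ce=cv2.connectedComponentsWithStats(m)
i=max((i for i in range(1,N) if s[i,4]>600 and s[i,1]>int(sys.argv[2])),key=lambda i:s[i,4]); print("comp",s[i])
# robot-side silhouette edge of the body and the body/band boundary
P=np.argwhere(l==i); u0,u1=s[i,0]+8,s[i,0]+s[i,2]-8
e=np.array([(u,P[P[:,1]==u,0].min()-.5) for u in range(u0,u1) if (P[:,1]==u).any()])
W=fcast(e,0.022)
# tangent ray: silhouette at plane z=.022 is offset from the axis by r/sin(elev)
k=np.polyfit(W[:,1],W[:,0],1); eye=c['eye']
x0=np.polyval(k,eye[1]); D=x0-eye[0]; H=eye[2]-.022; off=.022/np.sin(np.arctan2(H,D))
B=fcast([(s[i,0]+s[i,2]-.5,s[i,1]+s[i,3]/2),(s[i,0]-.5,s[i,1]+s[i,3]/2)],.040)
print("axis x at y=0:",(np.polyval(k,0)+off).round(4),"slope dx/dy",k[0].round(4),"body/band edge y",B[0,1].round(4),"base y",B[1,1].round(4))
yb=B[0,1]+.012; print("band centre",np.polyval(k,yb)+off,yb)
E
python3 look.py 2 130
```

```text
[0.57265079 0.00592664 0.0434322 ] [ 0.49231624 -0.65681376  5.77670253]
comp [  158   172   221    73 14568]
axis x at y=0: 0.5628 slope dx/dy 0.0537 body/band edge y 0.0747 base y -0.0467
band centre 0.5674206661365816 0.08665132805153326
```

Run:
```python
from h import *
from workcell import env
p,d=env.camera("top"); cv2.imwrite("pics/t2.png",cv2.resize(p[140:260,170:310],None,fx=5,fy=5,interpolation=cv2.INTER_CUBIC))
w=cv2.imread("pics/w2.png"); cv2.imwrite("pics/both2.png",np.hstack([w,]))
```

```text
(no output)
```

View pics/w2.png

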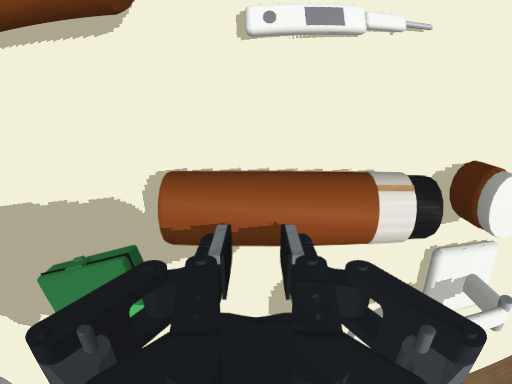

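The jar rolls cleanly: band now at (0.567, 0.087), about 16 mm moved, and the seam is visible coming up at (395,187). Next stroke: lift, step back, roll.

Call:
{"op": "play_rows", "data": {"rows": [[0, 0, -0.6, 0, 0, 0, 30], [1, 0, -0.6, 0, 0, 0, 30], [1.75, 0, -0.3, 0, 0, 0, 30], [1.75, 0, 0.1, 0, 0, 0, 30], [1.75, 0, 0.12, 0, 0, 0, 30], [1.4, 0, 0.11, 0, 0, 0, 30], [0.9, 0, 0.11, 0, 0, 0, 30], [0.35, 0, 0.1, 0, 0, 0, 30], [-0.2, 0, 0.1, 0, 0, 0, 30], [-0.75, 0, 0.09, 0, 0, 0, 30], [-1.3, 0, 0.09, 0, 0, 0, 30], [-1.6, 0, 0.08, 0, 0, 0, 30]]}}

```text
time: 6.92
ee_pos: [0.5897, 0.005, 0.0434]
ee_rot: [0.082, 3.135, 0.002]
wrist_force: [1.2, -1.1, 9.9]
width: 0.301
```

```bash
python3 look.py 3 130
```

```text
[0.5896591  0.0049619  0.04342751] [ 1.22947803 -1.06359871  9.93154518]
comp [  158   173   221    74 14443]
axis x at y=0: 0.5807 slope dx/dy 0.0589 body/band edge y 0.0737 base y -0.0478
band centre 0.5857235465206581 0.0857399093079209
```

Call:
{"op": "play_rows", "data": {"rows": [[0, 0, -0.6, 0, 0, 0, 30], [1, 0, -0.6, 0, 0, 0, 30], [1.7, 0, -0.3, 0, 0, 0, 30], [1.7, 0, 0.08, 0, 0, 0, 30], [1.7, 0, 0.1, 0, 0, 0, 30], [1.4, 0, 0.1, 0, 0, 0, 30], [0.9, 0, 0.09, 0, 0, 0, 30], [0.35, 0, 0.08, 0, 0, 0, 30], [-0.2, 0, 0.08, 0, 0, 0, 30], [-0.75, 0, 0.07, 0, 0, 0, 30], [-1.4, 0, 0.06, 0, 0, 0, 30], [-1.9, 0, 0.06, 0, 0, 0, 30]]}}

```text
time: 8.48
ee_pos: [0.6097, 0.0038, 0.0434]
ee_rot: [0.082, 3.134, 0.001]
wrist_force: [0.2, -0.6, 6.8]
width: 0.301
```

```bash
python3 look.py 4 130
```

```text
[0.60970952 0.00384653 0.04339622] [ 0.22644049 -0.60245209  6.76527067]
comp [  158   172   221    73 14545]
axis x at y=0: 0.6 slope dx/dy 0.0542 body/band edge y 0.0725 base y -0.0488
band centre 0.6045852590547551 0.08451643867544663
```

View pics/w4.png

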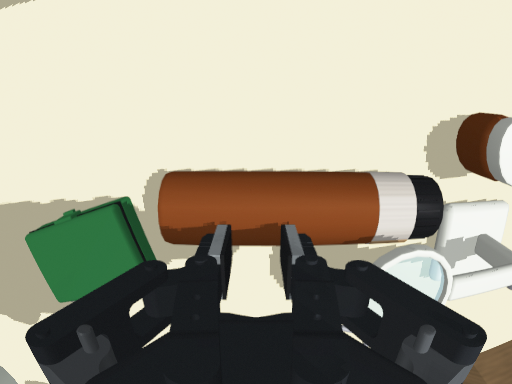

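The seam has passed over the top and the jar is still parallel. Two strokes remain (38 mm). The gripper's linkage comes close to the lens ring in y, so I'll narrow the opening and shift 6 mm toward the base.

Call:
{"op": "play_rows", "data": {"rows": [[0, 0, -0.6, 0, 0, 0, 10], [1, -0.4, -0.6, 0, 0, 0, 10], [1.75, -0.6, -0.6, 0, 0, 0, 10], [1.75, -0.6, -0.3, 0, 0, 0, 10], [1.75, -0.6, -0.05, 0, 0, 0, 10], [1.75, -0.6, 0.08, 0, 0, 0, 10], [1.75, -0.6, 0.08, 0, 0, 0, 10]]}}

```text
time: 9.4
ee_pos: [0.5943, -0.0014, 0.0439]
ee_rot: [0.082, 3.129, 0.001]
wrist_force: [-0.7, -0.6, 18.0]
width: 0.096
```

Call:
{"op": "play_rows", "data": {"rows": [[-0.3, 0, 0.06, 0, 0, 0, 10], [-0.8, 0, 0.05, 0, 0, 0, 10], [-1.3, 0, 0.05, 0, 0, 0, 10], [-1.8, 0, 0.04, 0, 0, 0, 10], [-2.3, 0, 0.04, 0, 0, 0, 10], [-2.8, 0, 0.03, 0, 0, 0, 10], [-3.2, 0, 0.03, 0, 0, 0, 10], [-3.2, 0, 0.03, 0, 0, 0, 10]]}}

```text
time: 10.4
ee_pos: [0.6265, -0.0031, 0.0439]
ee_rot: [0.082, 3.129, 0.001]
wrist_force: [0.5, -0.5, 5.0]
width: 0.099
```

```bash
python3 look.py 5 130
```

```text
[ 0.62654631 -0.00311268  0.0439267 ] [ 0.45565078 -0.54656648  5.04659504]
comp [  169   171   220    73 14529]
axis x at y=0: 0.6169 slope dx/dy 0.0569 body/band edge y 0.072 base y -0.0495
band centre 0.6216958002542097 0.08404832907774404
```

View pics/w5.png

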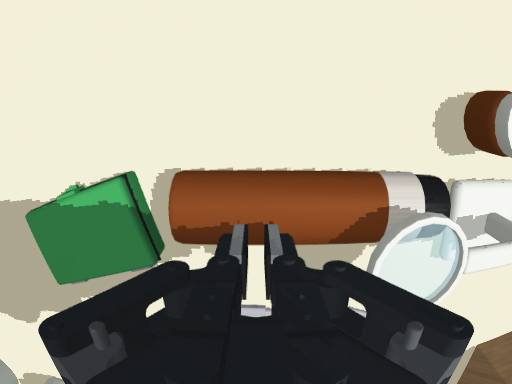

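The wrist view shows the ring clear of the gripper linkage, lens ring centre about (418,259), band at (405,205). I'll cross-check the lens position with this view, then roll on.

```bash
cat >> look.py <<'E'
if len(sys.argv)>3: print("lens",fcast([[float(a) for a in sys.argv[3].split(',')]],.067))
E
python3 look.py 6 130 418,259
```

```text
[ 0.62632276 -0.00313481  0.04397093] [-0.17613942 -1.26614307  3.46560685]
comp [  169   171   219    73 14461]
axis x at y=0: 0.6169 slope dx/dy 0.0593 body/band edge y 0.0714 base y -0.0495
band centre 0.6218376839968899 0.08343373798436704
lens [[0.63423727 0.08012561 0.067     ]]
```

Call:
{"op": "play_rows", "data": {"rows": [[0, 0, -0.6, 0, 0, 0, 10], [1, 0, -0.6, 0, 0, 0, 10], [1.65, 0, -0.6, 0, 0, 0, 10], [1.65, 0, -0.3, 0, 0, 0, 10], [1.65, 0, -0.05, 0, 0, 0, 10], [1.65, 0, 0.05, 0, 0, 0, 10], [1.65, 0, 0.05, 0, 0, 0, 10]]}}

```text
time: 11.38
ee_pos: [0.6109, -0.0023, 0.0441]
ee_rot: [0.082, 3.127, 0.001]
wrist_force: [0.3, -0.4, 9.6]
width: 0.1
```

Call:
{"op": "play_rows", "data": {"rows": [[-0.3, 0, 0.07, 0, 0, 0, 10], [-0.8, 0, 0.06, 0, 0, 0, 10], [-1.3, 0, 0.06, 0, 0, 0, 10], [-1.8, 0, 0.05, 0, 0, 0, 10], [-2.3, 0, 0.05, 0, 0, 0, 10], [-2.7, 0, 0.04, 0, 0, 0, 10], [-2.8, 0, 0.04, 0, 0, 0, 10], [-2.8, 0, 0.04, 0, 0, 0, 10], [-2.8, 0, -0.3, 0, 0, 0, 10], [1, 0, -3, 0, 0, 0, 10], [6, 0, -8, 0, 0, 0, 10], [12, 0, -10, 0, 0, 0, 10]]}}

```text
time: 12.88
ee_pos: [0.4969, 0.0036, 0.1412]
ee_rot: [0.082, 3.125, 0.001]
wrist_force: [0.3, -0.2, 0.4]
width: 0.099
```

Call:
{"op": "play_rows", "data": {"rows": [[5, -3, -1, 0, 0, 0, 10], [10, -8, -1, 0, 0, 0, 10], [10, -12, -1, 0, 0, 0, 10], [10, -12, -1, 0, 0, 0, 10]]}}

```text
time: 13.38
ee_pos: [0.3898, -0.113, 0.1499]
ee_rot: [0.088, 3.125, 0.0]
wrist_force: [-0.6, 0.2, -0.7]
width: 0.096
```

Run:
```python
from h import *
from workcell import env
o=env.get_obs(); print(o['ee_pos'])
p,d=env.camera("top"); q,_=env.camera("side")
a=cv2.resize(p[150:235,180:280],None,fx=6,fy=6,interpolation=cv2.INTER_CUBIC)
b=cv2.resize(q[130:215,230:300],None,fx=6,fy=6,interpolation=cv2.INTER_CUBIC)[:a.shape[0]]
cv2.imwrite("pics/t7.png",np.hstack([a,b])[:, :800] if False else a); cv2.imwrite("pics/s7.png",b); cv2.imwrite("pics/top7raw.png",p)
```

```text
[ 0.38978072 -0.11304464  0.14985293]
```

View pics/t7.png

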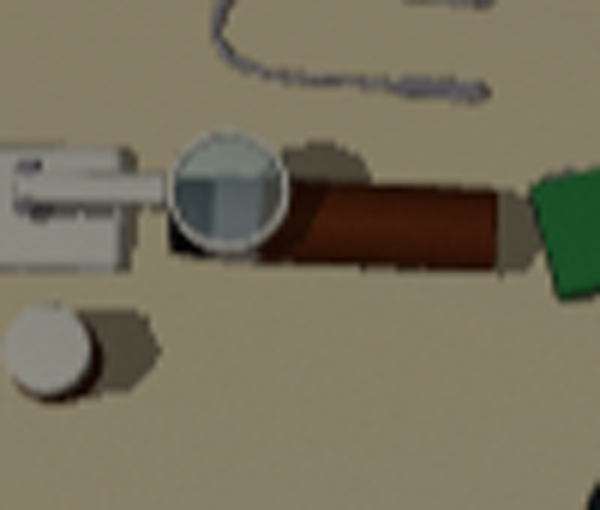

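The top view shows the lens centre at crop (230,193). The band seen through it runs x 213–264, with the jar midline at about y 218, so the jar still needs a bit more roll.

Run:
```python
from h import *
from workcell import env
c=env.camera_params("top"); f=lambda u:(np.array(u)+.5)/6-.5+np.array((180,150))
print("lens",cast(c,f((230,193)),.067))
for u in [(238,177),(238,259),(495,190),(495,270)]: print(u,cast(c,f(u),.022).round(4))
print("band edges at top .044",cast(c,f((213,218)),.04).round(4),cast(c,f((264,218)),.04).round(4))
p,d=env.camera("wrist"); cv2.imwrite("pics/w7.png",p)
o=env.get_obs(); print(shift(o,(0.624,-0.004,.07)))
```

```text
lens [[0.64171105 0.0824993  0.067     ]]
(238, 177) [[0.6591 0.0819 0.022 ]]
(238, 259) [[0.6162 0.0819 0.022 ]]
(495, 190) [[ 0.6509 -0.0504  0.022 ]]
(495, 270) [[ 0.6091 -0.0498  0.022 ]]
band edges at top .044 [[0.6343 0.0932 0.04  ]] [[0.634  0.0674 0.04  ]]
(array([-22.61,  11.86,   8.32]), None, array([4.7100e+00, 1.7906e+02, 9.0000e-02]))
```

The band is at (0.638, 0.081) against the lens at (0.642, 0.082), about 4 mm off and well inside 12 mm. The magnifier hasn't moved. A final stillness check, then I hand it in.

Run:
```python
from h import *
from workcell import env
a=cv2.imread("pics/top7raw.png"); p,_=env.camera("top")
print("max diff around jar",cv2.absdiff(cv2.GaussianBlur(a,(5,5),0),cv2.GaussianBlur(p,(5,5),0))[160:210,170:290].max())
b=cv2.imread("pics/top0.png"); D=cv2.absdiff(cv2.GaussianBlur(b,(5,5),0),cv2.GaussianBlur(p,(5,5),0)).max(2)
for n,(u,v) in dict(foot=(189,184),short=(188,208),pill=(286,187),scraper=(238,156),thermo=(226,247)).items(): print(n,D[v-10:v+10,u-12:u+12].max())
print(env.get_obs()['wrist_force'],env.job_done())
```

```text
max diff around jar 2
foot 12
short 12
pill 10
scraper 12
thermo 12
the job is handed in; nothing more can be done
[-0.13504806 -0.32928885 -0.11980014] None
```

I rolled the jar with five short strokes of the fingertips on its top, covering about 86 mm, until its band lay under the lens. Then I drew the arm back clear of everything and handed the job in at about 13.5 s.

- **Position:** the last top view puts the band at about (0.638, 0.081) and the lens at (0.642, 0.082). That is roughly 4–5 mm apart, against the 12 mm allowed.
- **Rolling:** the seam was coming up the robot side after the first stroke and was out of sight on that side after the third. With the jar moving half as far as the fingertip, this fits rolling without skidding.
- **Stillness:** two top pictures taken shortly apart showed no change around the jar, and the wrist force was near zero.
- **Other things:** the magnifier foot, short jar, pill box, scraper and thermometer looked unchanged from the start. I made no such check for the floss case, rack or inhaler; the arm stayed well away from them.
- **One disagreement:** a rough wrist-camera estimate, with part of the ring possibly hidden, put the lens at x = 0.634. The top and side cameras gave 0.642. Either value leaves the band within about 5 mm, so I did not roll it further.

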